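# Spin-test two ball bearings and reject the rough one

### The job

Spin the orange arm of each of the two ball bearings by a good eighth of a turn or more, and note which one runs on freely and which one drags and stops at once. Only after both have been spun, lift the dragging bearing by its knob and set it down, not dropped, standing flat in the red reject tray; leave the free-running bearing standing where it is.

Things in the scene. Friction and masses are not known exactly. Their poses are not given: they have to be found in the camera images.
- bearing_a: One of two look-alike bearings: loose steel outer ring, 64 mm diameter, 24 mm high, about 0.5 kg in all; origin at the centre of its underside, z up. The turning inner part carries an orange arm (see spin_a) and, on the axis, an upright black knob, 18 mm diameter, its top 82 mm above the underside: pinch it from above to lift the whole bearing. Either bearing may be the rough one.
- bearing_b: The other bearing, the same in size and looks as bearing_a, with the same frame. Exactly one of the two is rough.
- spin_a (a joint): Turn of bearing_a's orange arm (and knob) in its ring, rad: 0 at the start, positive anticlockwise from above, no stops. The level arm is 8 mm wide, 30 to 46 mm above the ring's underside; at 0 its long end points along the ring's +x, reaching 58 mm from the axis. The short end, with a brass weight, reaches 27 mm the other way.
- spin_b (a joint): Turn of bearing_b's arm, same as spin_a. In the sound bearing a brisk push (0.12 m/s, 35 mm from the axis) sends the arm coasting on 1 to 3.5 rad past where the finger leaves it, for a second or two; in the rough one it stops at once and takes about 0.03 N m (0.9 N at 35 mm) to turn.
- tray: Red open reject tray, fixed to the bench, 160 x 160 mm outside, walls 24 mm high and 5 mm thick, floor 5 mm thick; origin at the centre of its underside, x and y along its sides.

How it is judged:
By the outcome, as a careful person would: the job done as asked, in the order asked, and still so for the second after the job is handed in, with the robot touching nothing.
It also fails if it takes over 64 s, if anything falls off the work surface, if the arm or the gripper's body presses on something with over 40 N, if the wrist force passes 120 N, or if a joint passes its speed limit or range.

### The arm

A 7-joint arm with a two-finger parallel gripper is mounted at the origin on the work surface. World frame = base frame: x ahead of the robot, y to its left, z up, the work surface at z = 0. Lengths are in m, angles in rad, forces in N, time in s.
With the tool pointing down it reaches from about 0.425 to 0.925 m from the base axis. Payload 6.8 kg.
Tool frame: the origin (TCP) lies midway between the tips of the shut fingers; the grasp point (between the pads) lies 19 mm behind it; z points along the fingers, y is the line along which they close (so a half turn about z gives the same grasp; the last joint's range is limited). The gripper opens to 85 mm and grips with 20 to 120 N. Pads are 22 mm wide; open, the fingers measure 114 mm over their backs; the gripper's body (76 mm by 85 mm) begins 54 mm behind the grasp point. The pads swing forward as they close: fully open they stand 13 mm farther back than shut.
Start: joints at [-1.327, 0.477, 0.022, 1.555, -0.011, 1.109, -0.083], TCP at [0.233, 0.634, 0.231] pointing down, gripper open.
Joint ranges: [-2.96, 2.96], [-0.34, 2.1], [-1.41, 1.46], [0.24, 2.44], [-1.37, 4.51], [0.17, 1.92], [-2.96, 2.96]. Speed limits (rad/s): [2.39, 2.39, 3.14, 3.14, 3.14, 3.14, 3.14].

### API

Orientations are given as a unit quaternion [w, x, y, z].
In Python, from station import bot, imaging gives the robot as it stands.
- The arm moves only by the tool move_arm, never from a script. Its argument "commands" is a list that holds one entry, the list of rows, each a list of 7 numbers: the shift along the tool's x, y, z in m, then the turn, a rotation vector about the tool's x, y, z in degrees, then the finger opening in m, from 0 to 0.0854. In form: [[[x, y, z, rx, ry, rz, grip], ...]]. A call has 1 to 20 rows; each row shifts and turns the commanded pose from where the row before left it, along the tool's axes as they then stand; what a row does not reach is not made up. A row lasts 1/8 s, in which the tool goes at most 62.5 mm and 10.7 degrees, less where a joint would pass 70% of its speed; a pose out of reach is approached as far as the arm can. A call is refused whole if a number of a shift passes 0.0625 or a number of a turn 10.7, either way. A call with a gripper value outside its range is refused whole. The fingers move at their own pace and stop on an object; "squeeze" is the grip in N (left out, the last holds). Time passes only in rows, so rows that do not move let the fingers close. It gives the time, the measured TCP pose, the force, the opening and the grip force at its end, in the units of the state.
- bot.get_obs(): the state, without advancing time (a new reading comes with each control period).
- imaging.read_camera(name): name is "scene" or "top"; returns the picture (420x560x3 uint8, red, green, blue); there is no depth.
- imaging.calibration(name): a dict with "intrinsics" (3x3 intrinsics, pixels), "extrinsics" (4x4, takes a point from camera to world coordinates). Camera axes: x right, y down, z forward; pixel columns grow to the right and rows downward; lengths in m; the calibration is good to about 2 mm. A picture is of the moment at which its call begins. calibration takes no time and is no camera call.
- bot.hand_in(): hands the job in; it is judged then, once.
The state is a dict: "t": time; "q": joint angles; "joint_vel": joint speeds; "joint_torque": joint torques, N m; "eef_pos": TCP position; "tool_rot": TCP orientation; "contact_force": force on the tool from outside, world axes, zero at the start; "torque": the same for the moment, N m; "gripper_width": opening from 0.0 (shut) to 1.0 (fully open); "grasp_force": force on a finger pad.
Only numpy, scipy, OpenCV 4.12 (cv2) and the standard library are available. Lean on these libraries where they do the work, as an engineer would, in place of code of your own. Each camera call takes 0.05 s, during which the arm holds its last target. There are 200 camera calls.

## Working session

There is one attempt and no reset: what is moved stays moved. The work goes in short steps, Python scripts to look and compute and a tool call to move; the robot and the scene stay as the last step left them, time stands still between calls to the robot, and variables do not carry over. Pictures are saved under pics/ and viewed, at most 10 in all, crops included, and the job is handed in when it is done.

Besides the shell and the picture viewer there is one more tool, called as name(argument=value, ...), one argument or row to a line, values as JSON. move_arm: Moves the arm, as the interface text tells. Its arguments: {"type":"object","properties":{"commands":{"type":"array","items":{"type":"array","items":{"type":"array","items":{"type":"number"}}}},"squeeze":{"type":"number"}},"required":["commands"]}

```bash
mkdir -p pics; cat > h.py <<'E'
import numpy as np, cv2
from station import bot, imaging
def snap(c,n):
    im=np.array(imaging.read_camera(c)); cv2.imwrite(f'pics/{n}.png',im[:,:,::-1]); return im
def ray(c,u,v,z):
    k=imaging.calibration(c); K=np.array(k['intrinsics']);E=np.array(k['extrinsics'])
    d=E[:3,:3]@np.linalg.solve(K,[u,v,1]); o=E[:3,3]; return o+d*(z-o[2])/d[2]
def blobs(im,lo,hi,amin=30):
    m=cv2.inRange(cv2.cvtColor(im,cv2.COLOR_RGB2HSV),np.array(lo),np.array(hi))
    n,l,s,c=cv2.connectedComponentsWithStats(m)
    return [(s[i].tolist(),c[i].round(1).tolist(),l==i) for i in range(1,n) if s[i][4]>=amin]
E
python3 - <<'E'
from h import *
a=snap('top','t0'); b=snap('scene','s0')
cv2.imwrite('pics/both0.png',cv2.resize(np.hstack([a,b]),(800,300))[:,:,::-1])
o=bot.get_obs(); print(o['t'],o['eef_pos'],o['tool_rot'])
for c in('top','scene'): print(np.array(imaging.calibration(c)['extrinsics']).round(3), np.array(imaging.calibration(c)['intrinsics']).round(1))
E
```

```text
0.1 [0.23243044 0.63315977 0.23040764] [-8.12388495e-05  1.74983961e-01  9.84570938e-01 -8.21583282e-04]
[[ 0.003 -0.989  0.147  0.428]
 [-1.    -0.004 -0.006 -0.008]
 [ 0.006 -0.147 -0.989  0.727]
 [ 0.     0.     0.     1.   ]] [[422.9   0.  279.1]
 [  0.  422.9 210. ]
 [  0.    0.    1. ]]
[[ 0.546  0.488 -0.681  1.073]
 [ 0.838 -0.34   0.427 -0.339]
 [-0.023 -0.804 -0.594  0.508]
 [ 0.     0.     0.     1.   ]] [[466.8   0.  283.6]
 [  0.  466.8 211.8]
 [  0.    0.    1. ]]
```

View pics/t0.png

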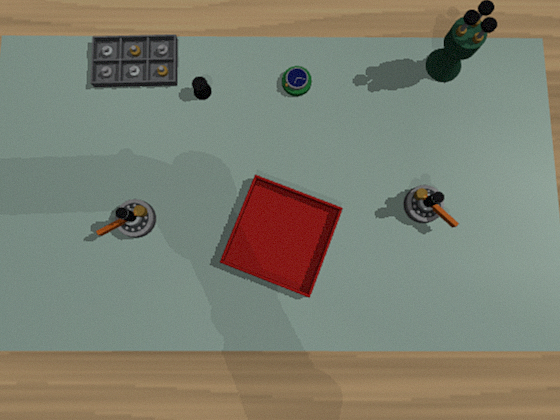

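View pics/s0.png

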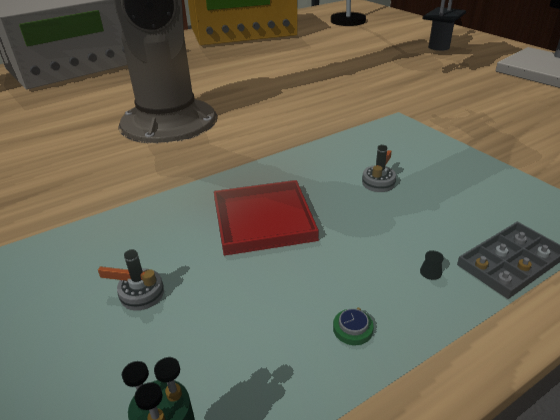

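The top view shows a bearing with ring at (133,218), knob (123,214) and arm tip (98,234). The other has ring at (425,204), knob (434,198) and arm tip (457,224). The tray is centred near (281,237). The scene view confirms both bearings stand upright with the arms free.

```bash
cat >> h.py <<'E'
def arms(c,im):
    r=[]
    for s,cc,m in blobs(im,(5,150,90),(16,255,255),25):
        ys,xs=np.nonzero(m)
        r.append((s[4],cc,cv2.minAreaRect(np.c_[xs,ys].astype(np.float32)),cv2.boxPoints(cv2.minAreaRect(np.c_[xs,ys].astype(np.float32)))))
    return r
E
python3 - <<'E'
from h import *
im=cv2.imread('pics/t0.png')[:,:,::-1].copy(); sc=cv2.imread('pics/s0.png')[:,:,::-1].copy()
for c,i in(('top',im),('scene',sc)):
    for a in arms(c,i):
        print(c,a[0],a[1],[ray(c,*p,0.046 if c=='top' else .046)[:2].round(3).tolist() for p in a[3]])
    for s,cc,m in blobs(i,(0,0,0),(180,255,45),40):
        if s[4]<900: print(c,'dark',s,cc,ray(c,s[0]+s[2]/2,s[1]+s[3]/2,.08).round(3))
for s,cc,m in blobs(im,(0,150,60),(4,255,255),2000)+blobs(im,(170,150,60),(180,255,255),2000):
    ys,xs=np.nonzero(m); print('tray',s); p=np.array([ray('top',*p,.024)[:2] for p in np.c_[xs,ys]],np.float32); print(cv2.minAreaRect(p))
g=cv2.cvtColor(im,cv2.COLOR_RGB2GRAY)
for u,v in((133,218),(425,204)): print('ring',ray('top',u,v,.024).round(3))
A=cv2.resize(im[170:270,80:190],(400,364),interpolation=cv2.INTER_CUBIC);B=cv2.resize(im[160:260,380:490],(400,364),interpolation=cv2.INTER_CUBIC)
cv2.imwrite('pics/c0.png',np.hstack([A,B])[:,:,::-1])
E
```

```text
top 133 [445.0, 214.3] [[0.537, -0.262], [0.543, -0.267], [0.509, -0.302], [0.504, -0.297]]
top 116 [107.8, 227.2] [[0.494, 0.284], [0.515, 0.244], [0.508, 0.24], [0.487, 0.28]]
top dark [461, 1, 33, 28, 401] [477.3, 13.8] [ 0.854 -0.341  0.08 ]
top dark [480, 18, 17, 15, 188] [488.1, 24.8] [ 0.835 -0.358  0.08 ]
top dark [122, 37, 25, 6, 100] [133.6, 38.6] [0.805 0.227 0.08 ]
top dark [149, 36, 25, 5, 91] [160.8, 38.2] [0.808 0.183 0.08 ]
top dark [95, 38, 25, 5, 93] [106.6, 39.4] [0.804 0.271 0.08 ]
top dark [94, 61, 25, 4, 71] [105.6, 62.0] [0.765 0.27  0.08 ]
top dark [121, 60, 25, 7, 71] [132.7, 61.6] [0.764 0.226 0.08 ]
top dark [149, 60, 24, 4, 69] [160.0, 61.0] [0.767 0.182 0.08 ]
top dark [92, 72, 85, 15, 283] [135.8, 83.7] [0.736 0.223 0.08 ]
top dark [192, 77, 19, 22, 314] [200.9, 87.9] [0.723 0.114 0.08 ]
top dark [404, 192, 22, 31, 87] [409.4, 210.3] [ 0.529 -0.222  0.08 ]
top dark [412, 192, 24, 25, 138] [420.6, 207.5] [ 0.534 -0.237  0.08 ]
top dark [423, 192, 21, 15, 201] [433.3, 199.1] [ 0.542 -0.252  0.08 ]
top dark [116, 208, 21, 14, 182] [124.9, 214.2] [0.515 0.22
[... 848 characters left out ...]
 ]
scene dark [421, 251, 22, 28, 476] [432.2, 265.4] [0.794 0.065 0.08 ]
scene dark [508, 251, 15, 11, 43] [514.8, 256.4] [0.845 0.169 0.08 ]
scene dark [509, 257, 51, 41, 229] [534.7, 276.5] [0.883 0.154 0.08 ]
scene dark [127, 258, 15, 24, 236] [134.6, 269.8] [ 0.578 -0.265  0.08 ]
scene dark [489, 263, 15, 12, 42] [496.2, 268.8] [0.847 0.128 0.08 ]
scene dark [123, 283, 40, 23, 92] [148.3, 299.0] [ 0.628 -0.271  0.08 ]
tray [220, 175, 122, 122, 7360]Traceback (most recent call last):
  File "<stdin>", line 9, in <module>
  File "h.py", line 6, in ray
    k=imaging.calibration(c); K=np.array(k['intrinsics']);E=np.array(k['extrinsics'])
ValueError: time passes only in moves, steps and waits
```

```bash
python3 - <<'E'
s=open('h.py').read()
s=s.replace("def ray(","CAL={c:imaging.calibration(c) for c in('top','scene')}\ndef ray(").replace("k=imaging.calibration(c)","k=CAL[c]")
open('h.py','w').write(s)
E
python3 - <<'E'
from h import *
im=cv2.imread('pics/t0.png')[:,:,::-1].copy()
m=np.zeros(im.shape[:2],bool)
for s,cc,mm in blobs(im,(0,150,50),(4,255,255),300)+blobs(im,(172,150,50),(180,255,255),300): m|=mm
ys,xs=np.nonzero(m); p=np.array([ray('top',*p,.024)[:2] for p in np.c_[xs,ys]],np.float32); r=cv2.minAreaRect(p); print(r); print(cv2.boxPoints(r).round(3).tolist())
for u,v in((133,218),(425,204)): print('ring',ray('top',u,v,.012).round(3))
for u,v in((122,213),(436,197)): print('knob',ray('top',u,v,.082).round(3))
A=cv2.resize(im[170:270,80:190],(400,364),interpolation=cv2.INTER_CUBIC);B=cv2.resize(im[160:260,380:490],(400,364),interpolation=cv2.INTER_CUBIC)
cv2.imwrite('pics/c0.png',np.hstack([A,B])[:,:,::-1])
E
```

```text
((0.491306871175766, -0.015591666102409363), (0.15845170617103577, 0.1586095541715622), 68.97982788085938)
[[0.3889999985694885, -0.061000000685453415], [0.5370000004768372, -0.11800000071525574], [0.593999981880188, 0.029999999329447746], [0.44600000977516174, 0.08699999749660492]]
ring [0.519 0.237 0.012]
ring [ 0.546 -0.262  0.012]
knob [0.518 0.23  0.082]
knob [ 0.545 -0.255  0.082]
```

View pics/c0.png

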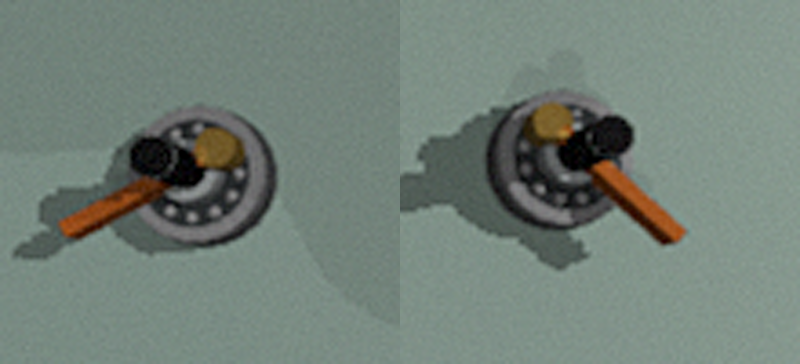

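Crops: the left bearing has its knob top at about (122,213) and its arm pointing down-left. The right one has its knob top at (437,197) and its arm pointing down-right. That gives axes L≈(0.518,0.231) with the arm at 118° and R≈(0.546,-0.258) with the arm at -134°. Next I go to L with the fingers shut and tool x along the arm.

move_arm(
  commands=[
    [[0,0,0,0,0,10.55,0],[0,0,0,0,0,10.55,0],[0,0,0,0,0,10.55,0],[0,0,0,0,0,10.55,0],[-0.0576,0.0124,0,0,0,0,0],[-0.0576,0.0124,0,0,0,0,0],[-0.0576,0.0124,0,0,0,0,0],[-0.0576,0.0124,0,0,0,0,0],[-0.0576,0.0124,0,0,0,0,0],[-0.0576,0.0124,0,0,0,0,0],[-0.0576,0.0124,0,0,0,0,0],[-0.0576,0.0124,0,0,0,0,0],[0,0,0.045,0,0,0,0],[0,0,0.045,0,0,0,0],[0,0,0,0,0,0,0]],
  ],
)

```text
t: 1.98
eef_pos: [0.5316, 0.2701, 0.138]
tool_rot: [-0.002, 0.518, 0.856, -0.004]
contact_force: [-0.3, 0.5, 0.8]
gripper_width: 0.0
grasp_force: 0.0
```

move_arm(
  commands=[
    [[0,0.0034,0.03,0,0,0,0],[0,0,0.03,0,0,0,0],[0,0,0.02,0,0,0,0],[0,0,0.02,0,0,0,0],[0,0,0,0,0,0,0]],
  ],
)

```text
t: 2.6
eef_pos: [0.5366, 0.2728, 0.0404]
tool_rot: [-0.0, 0.518, 0.856, -0.001]
contact_force: [0.2, -0.2, 0.8]
gripper_width: 0.003
grasp_force: 0.0
```

```bash
python3 - <<'E'
from h import *
a=snap('top','t1'); b=snap('scene','s1')
cv2.imwrite('pics/b1.png',np.hstack([cv2.resize(a[140:280,60:247],(400,300)),cv2.resize(b[100:250,300:500],(400,300))])[:,:,::-1])
E
```

```text
(no output)
```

View pics/b1.png

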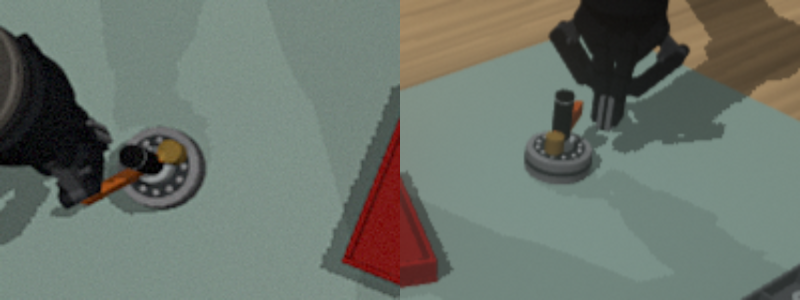

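The crop shows the shut fingers beside the left arm with the linkages clear of the knob. I'll check where the TCP should project before pushing.

```bash
cat >> h.py <<'E'
def proj(c,p):
    E=np.linalg.inv(np.array(CAL[c]['extrinsics'])); q=E[:3,:3]@np.array(p)+E[:3,3]; q=np.array(CAL[c]['intrinsics'])@q; return (q[:2]/q[2]).round(1)
E
python3 - <<'E'
from h import *
p=bot.get_obs()['eef_pos'];print(p)
u,v=proj('top',p);print(u,v,(u-60)*400/187,(v-140)*300/140)
u,v=proj('scene',p);print(u,v,(u-300)*2,(v-100)*2)
for z in(.046,): print([((proj('scene',q)-[300,100])*2).tolist() for q in ((.491,.282,z),(.518,.231,.082))])
E
```

```text
[0.53776716 0.27325174 0.04188361]
105.0 204.4 96.2566844919786 138.0
403.1 162.7 206.20000000000005 125.39999999999998
[[179.39999999999998, 100.0], [163.60000000000002, 93.0]]
```

The TCP projects to (606,125), where the fingertips appear, and it is clear of the arm. Pushing now.

move_arm(
  commands=[
    [[0,0,0.003,0,0,0,0],[0.0102,-0.0124,0,0,0,0,0],[0.0051,-0.0152,0,0,0,0,0],[-0.0007,-0.016,0,0,0,0,0],[-0.0064,-0.0147,0,0,0,0,0],[-0.0113,-0.0114,0,0,0,0,0],[0,0,-0.06,0,0,0,0],[0,0,-0.06,0,0,0,0]],
  ],
)

```text
t: 3.7
eef_pos: [0.4763, 0.2361, 0.1591]
tool_rot: [-0.0, 0.518, 0.855, -0.001]
contact_force: [-0.1, 0.8, 0.9]
gripper_width: -0.001
grasp_force: 0.0
```

```bash
python3 - <<'E'
from h import *
for k in range(2):
    a=snap('top','t2%d'%k); b=snap('scene','s2%d'%k)
    for c,i in(('top',a),('scene',b)):
        for x in arms(c,i): print(c,x[0],x[1],[ray(c,*p,.046)[:2].round(3).tolist() for p in x[3]])
o=bot.get_obs();print(o['t'],o['eef_pos'])
cv2.imwrite('pics/b2.png',np.hstack([cv2.resize(a[140:280,60:247],(400,300)),cv2.resize(b[100:250,300:500],(400,300))])[:,:,::-1])
E
```

```text
top 134 [445.1, 214.4] [[0.537, -0.262], [0.543, -0.267], [0.509, -0.302], [0.504, -0.297]]
top 193 [135.0, 234.6] [[0.51, 0.233], [0.513, 0.223], [0.466, 0.207], [0.463, 0.217]]
scene 135 [365.4, 161.3] [[0.483, 0.193], [0.465, 0.214], [0.508, 0.229], [0.525, 0.208]]
scene 292 [113.8, 273.2] [[0.523, -0.307], [0.503, -0.3], [0.535, -0.265], [0.554, -0.273]]
top 132 [445.1, 214.3] [[0.537, -0.262], [0.543, -0.267], [0.509, -0.302], [0.504, -0.297]]
top 192 [134.9, 234.3] [[0.51, 0.233], [0.513, 0.223], [0.466, 0.206], [0.463, 0.217]]
scene 128 [365.7, 161.4] [[0.483, 0.193], [0.465, 0.214], [0.508, 0.229], [0.525, 0.208]]
scene 291 [113.8, 273.2] [[0.522, -0.307], [0.502, -0.3], [0.536, -0.265], [0.554, -0.273]]
3.9 [0.47743317 0.23735905 0.15945196]
```

View pics/b2.png

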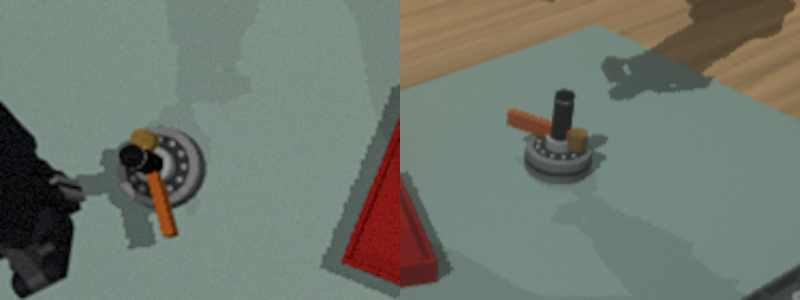

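After the push the L arm stands at about 199° in both frames (turned 81°) and has already stopped where the finger left it, so L drags. Now R.

move_arm(
  commands=[
    [[0,0,0,0,0,10.28,0],[0,0,0,0,0,10.28,0],[0,0,0,0,0,10.28,0],[0,0,0,0,0,10.28,0],[0,0,0,0,0,10.28,0],[0,0,0,0,0,10.28,0],[0,0,0,0,0,10.28,0],[-0.0372,0.0401,0,0,0,0,0],[-0.0372,0.0401,0,0,0,0,0],[-0.0372,0.0401,0,0,0,0,0],[-0.0372,0.0401,0,0,0,0,0],[-0.0372,0.0401,0,0,0,0,0],[-0.0372,0.0401,0,0,0,0,0],[-0.0372,0.0401,0,0,0,0,0],[-0.0372,0.0401,0,0,0,0,0],[-0.0372,0.0401,0,0,0,0,0],[0,0,0.03,0,0,0,0],[0,0,0,0,0,0,0],[0,0,0,0,0,0,0]],
  ],
)

```text
t: 6.28
eef_pos: [0.5007, -0.2531, 0.128]
tool_rot: [-0.001, 0.921, 0.388, -0.001]
contact_force: [0.2, -0.4, -0.3]
gripper_width: -0.002
grasp_force: 0.0
```

move_arm(
  commands=[
    [[0,0.002,0.03,0,0,0,0],[0,0,0.03,0,0,0,0],[0,0,0.02,0,0,0,0],[0,0,0.01,0,0,0,0],[0,0,0,0,0,0,0]],
  ],
)

```text
t: 6.9
eef_pos: [0.5028, -0.255, 0.0383]
tool_rot: [-0.0, 0.922, 0.388, -0.0]
contact_force: [0.1, -0.6, 0.1]
gripper_width: -0.004
grasp_force: 0.0
```

```bash
python3 - <<'E'
from h import *
b=snap('scene','s3'); print(bot.get_obs()['eef_pos'],proj('scene',bot.get_obs()['eef_pos']))
for x in arms('scene',b): print(x[0],x[1])
E
```

```text
[ 0.50307443 -0.25528821  0.03880264] [130.4 258.7]
153 [364.4, 161.2]
293 [113.8, 273.2]
```

Arm unmoved, finger in place; push.

move_arm(
  commands=[
    [[-0.0102,0.0124,0,0,0,0,0],[-0.0051,0.0152,0,0,0,0,0],[0.0007,0.016,0,0,0,0,0],[0.0064,0.0147,0,0,0,0,0],[0.0113,0.0114,0,0,0,0,0],[0,0,-0.06,0,0,0,0],[0,0,-0.06,0,0,0,0]],
  ],
)

```text
t: 7.82
eef_pos: [0.5551, -0.3016, 0.1593]
tool_rot: [-0.0, 0.922, 0.388, -0.001]
contact_force: [1.1, 0.2, 0.5]
gripper_width: 0.004
grasp_force: 0.0
```

```bash
python3 - <<'E'
from h import *
for k in range(4):
    a=snap('top','t4%d'%k); b=snap('scene','s4%d'%k)
    for c,i in(('top',a),('scene',b)):
        for x in arms(c,i): print(c,x[0],x[1],[ray(c,*p,.046)[:2].round(3).tolist() for p in x[3]])
E
```

```text
top 112 [437.6, 181.3] [[0.559, -0.26], [0.599, -0.279], [0.596, -0.285], [0.556, -0.267]]
top 196 [134.9, 234.2] [[0.51, 0.233], [0.513, 0.223], [0.466, 0.206], [0.463, 0.217]]
scene 136 [365.6, 161.4] [[0.485, 0.194], [0.466, 0.216], [0.507, 0.23], [0.525, 0.208]]
scene 172 [134.1, 292.5] [[0.548, -0.268], [0.553, -0.261], [0.613, -0.281], [0.609, -0.288]]
top 121 [435.6, 181.3] [[0.557, -0.258], [0.601, -0.274], [0.598, -0.281], [0.555, -0.266]]
top 192 [134.8, 233.9] [[0.51, 0.234], [0.513, 0.223], [0.467, 0.207], [0.464, 0.218]]
scene 141 [365.2, 161.2] [[0.483, 0.193], [0.464, 0.215], [0.507, 0.23], [0.525, 0.208]]
scene 180 [135.8, 292.4] [[0.55, -0.267], [0.554, -0.26], [0.613, -0.278], [0.609, -0.285]]
top 121 [435.2, 181.0] [[0.557, -0.258], [0.601, -0.272], [0.599, -0.279], [0.555, -0.266]]
top 197 [134.9, 234.1] [[0.51, 0.233], [0.513, 0.223], [0.467, 0.207], [0.464, 0.217]]
scene 146 [364.9, 161.2] [[0.483, 0.193], [0.464, 0.215], [0.507, 0.23], [0.525, 0.208]]
scene 175 [136.0, 292.2] [[0.549, -0.268], [0.554, -0.259], [0.614, -0.277], [0.61, -0.285]]
top 122 [435.1, 180.9] [[0.557, -0.258], [0.601, -0.272], [0.599, -0.279], [0.555, -0.265]]
top 195 [134.8, 234.0] [[0.51, 0.234], [0.513, 0.223], [0.467, 0.207], [0.464, 0.218]]
scene 148 [364.8, 161.1] [[0.483, 0.193], [0.464, 0.215], [0.507, 0.23], [0.525, 0.208]]
scene 174 [136.0, 292.2] [[0.549, -0.268], [0.554, -0.259], [0.614, -0.277], [0.61, -0.285]]
```

R ran on well past the finger and settled about 116° from its start. It was still creeping in the first frames, while L stopped dead at 81°. L is the rough one. Next I go above L's knob.

move_arm(
  commands=[
    [[0,0,0,0,0,9,0.05],[0,0,0,0,0,9,0.05],[0,0,0,0,0,9,0.05],[0.0137,-0.0516,0,0,0,0,0.05],[0.0137,-0.0516,0,0,0,0,0.05],[0.0137,-0.0516,0,0,0,0,0.05],[0.0137,-0.0516,0,0,0,0,0.05],[0.0137,-0.0516,0,0,0,0,0.05],[0.0137,-0.0516,0,0,0,0,0.05],[0.0137,-0.0516,0,0,0,0,0.05],[0.0137,-0.0516,0,0,0,0,0.05],[0.0137,-0.0516,0,0,0,0,0.05],[0.0137,-0.0516,0,0,0,0,0.05],[0,0,0,0,0,0,0.05],[0,0,0,0,0,0,0.05]],
  ],
)

```text
t: 10.1
eef_pos: [0.5188, 0.2303, 0.1575]
tool_rot: [0.001, 0.987, 0.162, -0.001]
contact_force: [0.3, -0.3, 0.9]
gripper_width: 0.583
grasp_force: 0.0
```

```bash
python3 - <<'E'
from h import *
b=snap('scene','s5'); o=bot.get_obs(); print(o['t'],o['eef_pos'],o['gripper_width'],o['q'].round(2) if hasattr(o['q'],'round') else o['q'])
for x in arms('scene',b): print(x[0],x[1])
print(proj('scene',(.5185,.2307,.082)),proj('scene',o['eef_pos']))
cv2.imwrite('pics/b5.png',cv2.resize(b[60:210,290:490],(600,450),interpolation=cv2.INTER_CUBIC)[:,:,::-1])
E
```

```text
10.15 [0.51905682 0.2294955  0.15775361] 0.585657887705969 [-1.15  0.5   0.83  1.93 -0.46  0.92 -1.33]
137 [365.3, 161.3]
173 [135.9, 291.8]
[381.9 146.6] [385.9 109. ]
```

View pics/b5.png

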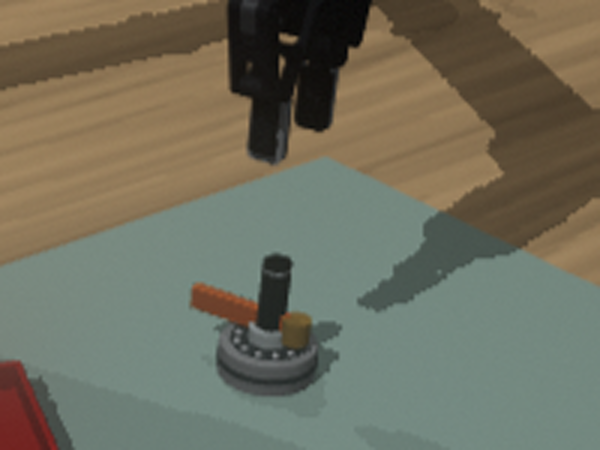

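The knob top is at scene (382,147), matching the predicted (381.9,146.6), and the open fingers straddle it. Descending and gripping.

move_arm(
  commands=[
    [[0,0,0.03,0,0,0,0.05],[0,0,0.03,0,0,0,0.05],[0,0,0.025,0,0,0,0.05],[0,0,0.021,0,0,0,0.05],[0,0,0,0,0,0,0.05],[0,0,0,0,0,0,0.03],[0,0,0,0,0,0,0.02],[0,0,0,0,0,0,0.01],[0,0,0,0,0,0,0],[0,0,0,0,0,0,0],[0,0,0,0,0,0,0],[0,0,0,0,0,0,0]],
  ],
  squeeze=50,
)

```text
t: 11.65
eef_pos: [0.5198, 0.2319, 0.0532]
tool_rot: [-0.001, 0.987, 0.163, 0.001]
contact_force: [-1.8, 2.1, 5.8]
gripper_width: 0.198
grasp_force: 49.0
```

move_arm(
  commands=[
    [[0,0,-0.01,0,0,0,0],[0,0,-0.02,0,0,0,0],[0,0,-0.03,0,0,0,0],[0,0,0,0,0,0,0],[0,0,0,0,0,0,0]],
  ],
)

```text
t: 12.28
eef_pos: [0.5186, 0.2312, 0.1119]
tool_rot: [-0.0, 0.987, 0.162, -0.0]
contact_force: [-1.5, 0.0, -5.6]
gripper_width: 0.197
grasp_force: 49.4
```

```bash
python3 - <<'E'
from h import *
b=snap('scene','s6'); o=bot.get_obs(); print(o['eef_pos'],o['contact_force'],o['grasp_force'])
cv2.imwrite('pics/b6.png',cv2.resize(b[60:210,290:490],(600,450),interpolation=cv2.INTER_CUBIC)[:,:,::-1])
E
```

```text
[0.51833174 0.23102581 0.11146811] [-0.37366317 -0.66924167 -4.8154545 ] 49.390772581100464
```

View pics/b6.png

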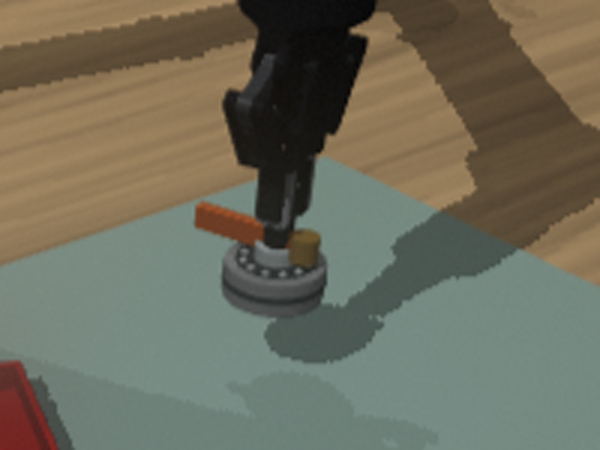

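The bearing hangs upright, about 59 mm up. Carrying it to the tray centre.

move_arm(
  commands=[
    [[-0.007,0.0145,0,0,0,0,0],[-0.0132,0.0281,0,0,0,0,0],[-0.0132,0.0281,0,0,0,0,0],[-0.0132,0.0281,0,0,0,0,0],[-0.0132,0.0281,0,0,0,0,0],[-0.0132,0.0281,0,0,0,0,0],[-0.0132,0.0281,0,0,0,0,0],[-0.0132,0.0281,0,0,0,0,0],[-0.006,0.0135,0,0,0,0,0],[0,0,0,0,0,0,0],[0,0,0,0,0,0,0]],
  ],
)

```text
t: 13.7
eef_pos: [0.4915, -0.0143, 0.1121]
tool_rot: [-0.0, 0.987, 0.163, -0.0]
contact_force: [0.9, -0.4, -4.8]
gripper_width: 0.194
grasp_force: 49.3
```

```bash
python3 - <<'E'
from h import *
o=bot.get_obs(); print(o['t'],o['eef_pos'],o['tool_rot'],o['contact_force'],o['q'])
E
```

```text
13.7 [ 0.49148539 -0.01431428  0.11208824] [-2.90749930e-04  9.86627836e-01  1.62988999e-01 -1.21896065e-04] [ 0.89574086 -0.37251195 -4.8224433 ] [-0.73446628  0.4452766   0.80275675  2.13202196 -0.47393395  0.74762392
 -0.86646123]
```

move_arm(
  commands=[
    [[0,0,0.015,0,0,0,0],[0,0,0.015,0,0,0,0],[0,0,0.012,0,0,0,0],[0,0,0.006,0,0,0,0],[0,0,0.002,0,0,0,0],[0,0,0.0015,0,0,0,0],[0,0,0,0,0,0,0],[0,0,0,0,0,0,0]],
  ],
)

```text
t: 14.7
eef_pos: [0.4916, -0.0154, 0.061]
tool_rot: [-0.0, 0.987, 0.162, 0.0]
contact_force: [-0.2, 0.0, -5.9]
gripper_width: 0.191
grasp_force: 49.4
```

move_arm(
  commands=[
    [[0,0,0.001,0,0,0,0],[0,0,0,0,0,0,0],[0,0,0,0,0,0,0]],
  ],
)

```text
t: 15.08
eef_pos: [0.4914, -0.0155, 0.0598]
tool_rot: [-0.0, 0.987, 0.162, -0.0]
contact_force: [-0.2, -0.1, -5.1]
gripper_width: 0.193
grasp_force: 49.4
```

move_arm(
  commands=[
    [[0,0,0.001,0,0,0,0],[0,0,0,0,0,0,0],[0,0,0,0,0,0,0]],
  ],
)

```text
t: 15.45
eef_pos: [0.4913, -0.0155, 0.0588]
tool_rot: [0.0, 0.987, 0.162, -0.0]
contact_force: [0.1, 0.4, -5.5]
gripper_width: 0.19
grasp_force: 49.4
```

move_arm(
  commands=[
    [[0,0,0.001,0,0,0,0],[0,0,0,0,0,0,0],[0,0,0,0,0,0,0]],
  ],
)

```text
t: 15.82
eef_pos: [0.4915, -0.0154, 0.0582]
tool_rot: [-0.0, 0.987, 0.162, 0.0]
contact_force: [-2.7, 1.3, 5.9]
gripper_width: 0.191
grasp_force: 50.5
```

move_arm(
  commands=[
    [[0,0,0.001,0,0,0,0],[0,0,0,0,0,0,0],[0,0,0,0,0,0,0]],
  ],
)

```text
t: 16.2
eef_pos: [0.4916, -0.0154, 0.0581]
tool_rot: [-0.001, 0.987, 0.162, 0.0]
contact_force: [-6.8, 1.7, 18.9]
gripper_width: 0.191
grasp_force: 52.2
```

Contact at 58 mm, as expected for the tray floor. I back off 1.2 mm of the press, open gradually and lift away.

move_arm(
  commands=[
    [[0,0,-0.0012,0,0,0,0],[0,0,0,0,0,0,0],[0,0,0,0,0,0,0.02],[0,0,0,0,0,0,0.025],[0,0,0,0,0,0,0.05],[0,0,0,0,0,0,0.05],[0,0,0,0,0,0,0.05],[0,0,-0.02,0,0,0,0.05],[0,0,-0.04,0,0,0,0.05],[0,0,-0.06,0,0,0,0.05],[0,0,-0.06,0,0,0,0.05],[0,0,0,0,0,0,0.05]],
  ],
)

```text
t: 17.7
eef_pos: [0.4941, -0.0156, 0.2419]
tool_rot: [-0.001, 0.987, 0.162, 0.004]
contact_force: [0.0, 0.8, -0.4]
gripper_width: 0.587
grasp_force: 0.0
```

```bash
python3 - <<'E'
from h import *
a=snap('top','t7');b=snap('scene','s7')
cv2.imwrite('pics/b7.png',cv2.resize(np.hstack([a,b]),(800,300))[:,:,::-1])
cv2.imwrite('pics/b7s.png',cv2.resize(b[120:320,60:340],(784,560))[:,:,::-1])
E
```

```text
(no output)
```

View pics/b7s.png

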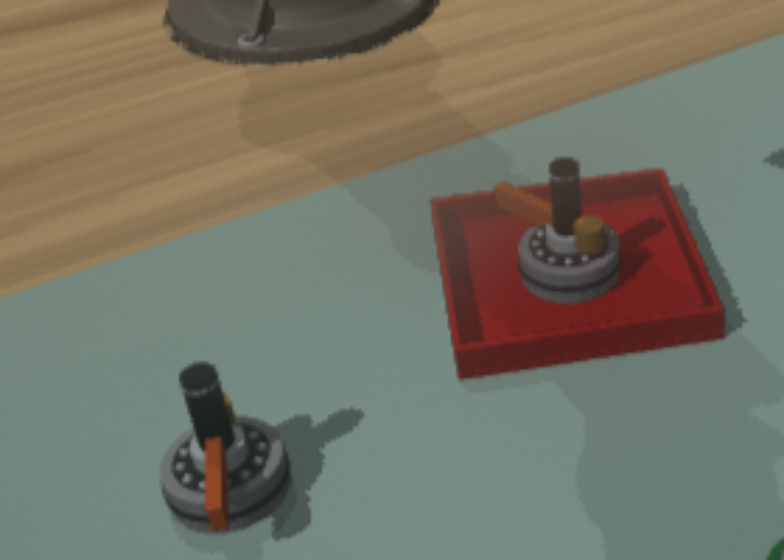

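The rough bearing stands flat in the tray, with its base near (570,260). The free one still stands in place at (225,470), and the gripper is clear.

```bash
python3 -c "
from station import bot
print(bot.hand_in())"
```

```text
the job is handed in; nothing more can be done
None
```

I spun both bearings, then set the dragging one (robot's left, +y) down flat in the red tray; it turned about 81° and stopped dead. The free-running one (robot's right, −y) turned about 116°, coasting past the finger, and still stands in place; the job is handed in.

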